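# Press the concealed catch of a display plinth

### The job

The drawer of the wooden display plinth is opened by a concealed catch: a push plate of the same wood, sunk slightly into the flat board on top. Feel across the board with the fingertips to find it and press it fully home, so that the drawer slides out by itself, then come away. Do not touch the drawer itself, and do not move or pick up any of the ornaments and other things standing about.

Things in the scene. Friction and masses are not known exactly. Their poses are not given: they have to be found in the camera images.
- plinth: light wooden display plinth fixed to the table, 200 (x) x 450 (y) x 100 mm high; origin at the centre of its underside, -x is its front (to the robot). End blocks 115 mm wide at both y ends are 103 mm high. Between them (y -110 to +110 mm) is a flat, level, rigid board, top 100 mm above the origin, with the push plate in it, centred on plinth x = 0, anywhere from y = -55 to +55 mm (not reported)
- catch (a joint): travel of the concealed push plate, in m: 0 at rest, 0.008 fully home at its stop. Square plate 52 x 52 mm of the board's wood in a 54 x 54 mm opening, square to the plinth; its face is 3 mm below the board at rest, 11 mm when home. It goes straight down, gives at about 4 to 7 N anywhere on its face, and stays where pushed
- drawer (a joint): how far the drawer in the plinth's front has come out, in m: 0 shut, 0.032 fully out. A linkage drives it: it moves out 4 mm towards the front for each 1 mm the push plate goes in
- drawer_face (a point): centre of the outer face of the drawer's plain front, which is 212 mm wide, 58 mm high and has no handle; 43 mm above the table, on the plinth's -x face when shut, and moves out with the drawer
- bowl: small open aluminium bowl, 72 mm across, 32 mm high, standing on the plinth's left (+y) end block; origin under its centre
- dish: small lidded white ceramic dish, 64 mm across, 44 mm high, on the plinth's right (-y) end block; origin under its centre
- vase: swirled clay vase, 90 mm across, 140 mm high, on the table to the left; origin under its centre
- jar: glass jar with an aluminium twist cap, 68 mm across, 100 mm high, on the table to the right; origin under its centre
- cup: white ceramic cup, 76 mm across, 70 mm high, on the table to the right; origin under its centre
- keepsake: dark wooden block box, 90 x 60 x 40 mm, on the table to the right; origin under its centre
- duster: flat hand brush about 200 mm long lying on the table to the left

How it is judged:
On the way:
1. the push plate is pressed home by the fingers (value of joint catch above 0.0068 m and contact force between the fingers and catch above 1 N).
At the end, for the whole second after the job is handed in: The push plate is in by more than 6.5 of its 8 mm and the drawer is out by more than 25 of its 32 mm; every other object is within 20 mm of where it began (value of joint catch above 0.0065 m and value of joint drawer above 0.025 m and distance of each of bowl, dish, vase, jar, cup, keepsake, duster from where it was at the start of the episode below 0.02 m); the robot touches nothing.
It fails at once if the drawer front is touched (contact force between the arm and drawer above 1 N).
It fails at once if the fingers touch the drawer front (contact force between the fingers and drawer above 1 N).
It fails at once if an ornament or other object is moved, lifted or carried more than 30 mm (distance of any of bowl, dish, vase, jar, cup, keepsake, duster from where it was at the start of the episode above 0.03 m).
It also fails if it takes over 48 s, if anything falls off the work surface, if the arm or the gripper's body presses on something with over 40 N, if the wrist force passes 120 N, or if a joint passes its speed limit or range.

### The arm

A 6-joint arm with a two-finger parallel gripper is mounted at the origin on the work surface. World frame = base frame: x ahead of the robot, y to its left, z up, the work surface at z = 0. Lengths are in m, angles in rad, forces in N, time in s.
With the tool pointing down it reaches from about 0.375 to 0.975 m from the base axis. Payload 3.8 kg.
Tool frame: the origin (TCP) lies on the centre line of the jaws, within the pads' length; the fingertips stand 8 mm ahead of it and the grasp point (between the pads) lies 11 mm behind it; z points along the fingers, y is the direction in which the jaws open and shut (so a half turn about z gives the same grasp; the last joint's range is limited). The gripper opens to 85 mm and grips with 20 to 120 N. Pads are 22 mm wide; open, the fingers measure 114 mm over their backs; the gripper's body (76 mm by 85 mm) begins 54 mm behind the grasp point. The pads swing forward as they close: fully open they stand 13 mm farther back than shut.
Start: joints at [1.264, 0.264, 1.604, -0, 1.274, -0.037], TCP at [0.18, 0.651, 0.239] pointing down, gripper open.
Joint ranges: [-2.63, 2.63], [-0.94, 2.18], [0.31, 2.57], [-1.31, 4.45], [0, 2.66], [-2.55, 2.55]. Speed limits (rad/s): [2.57, 2.57, 3.14, 3.14, 3.14, 3.14].

### API

Orientations are given as a rotation vector (axis times angle).
In Python, from workcell import bot gives the robot as it stands.
- The arm moves only by the tool arm_command, never from a script. Its arguments are lists of equal length, an entry for each row: "slide": the shift along the tool's x, y, z in m, a list of three; "angular": the turn, a rotation vector about the tool's x, y, z in degrees, a list of three; "hand": the finger opening in m, from 0 to 0.0854. A call has exactly 8 rows; each row shifts and turns the pose as measured when the row begins, along the tool's axes as they then stand; what a row does not reach is not made up. A row lasts 1/10 s, in which the tool goes at most 50 mm and 8.59 degrees, less where a joint would pass 70% of its speed; a pose out of reach is approached as far as the arm can. A call is refused whole if a number of a shift passes 0.05 or a number of a turn 8.59, either way. A call with a gripper value outside its range is refused whole. The fingers move at their own pace and stop on an object; "squeeze" is the grip in N (left out, the last holds). Time passes only in rows, so rows that do not move let the fingers close, or fill a call up. It gives the time, the measured TCP pose, the force and the opening at its end, in the units of the state.
- bot.read_state(): the state, without advancing time (a new reading comes with each control period).
- bot.read_camera(name): name is "scene" or "side" or "wrist"; returns the picture (400x640x3 uint8, red, green, blue); there is no depth.
- bot.get_calibration(name): a dict with "fx", "fy", "cx", "cy" (pixels), "k1" (the pictures are not rectified: a ray, as slopes to the right and down, at radius r is drawn at 1 + k1 r^2 times it, then the intrinsics apply), "R" (3x3) and "t" (3): a world point X has camera coordinates R X + t. Camera axes: x right, y down, z forward; pixel columns grow to the right and rows downward; lengths in m; the calibration is good to about 2 mm. A picture is of the moment at which its call begins: read the wrist's pose just before it. get_calibration takes no time and is no camera call; for the wrist camera it gives the pose at the moment of the call.
- bot.finish_job(): hands the job in, once; it reports no verdict.
The state is a dict: "time": time; "q": joint angles; "joint_vel": joint speeds; "joint_torque": joint torques, N m; "tool_pos": TCP position; "tcp_rot": TCP orientation; "wrist_force": force on the tool from outside, world axes, zero at the start; "torque": the same for the moment, N m; "width": opening from 0.0 (shut) to 1.0 (fully open).
Only numpy, scipy, OpenCV 4.12 (cv2) and the standard library are available. Lean on these libraries where they do the work, as an engineer would, in place of code of your own. Each camera call takes 0.05 s, during which the arm holds its last target.

## Working session

There is one attempt and no reset: what is moved stays moved. The work goes in short steps, Python scripts to look and compute and a tool call to move; the robot and the scene stay as the last step left them, time stands still between calls to the robot, and variables do not carry over. Pictures are saved under pics/ and viewed, and the job is handed in when it is done.

Besides the shell and the picture viewer there is one more tool, called after "Call:" in YAML: its name, and indented under it one key for each argument. arm_command: Moves the arm, as the interface text tells. Its arguments: {"type":"object","properties":{"slide":{"type":"array","items":{"type":"array","items":{"type":"number"}}},"angular":{"type":"array","items":{"type":"array","items":{"type":"number"}}},"hand":{"type":"array","items":{"type":"number"}},"squeeze":{"type":"number"}},"required":["slide","angular","hand"]}

```bash
mkdir -p pics; python3 - <<'E'
from workcell import bot
import cv2
s=bot.read_state();print(s)
for n in ("scene","side","wrist"):
    c=bot.get_calibration(n);print(n,c)
    cv2.imwrite(f"pics/{n}0.png",cv2.cvtColor(bot.read_camera(n),cv2.COLOR_RGB2BGR))
E
```

```text
{'time': 0.0, 'q': array([ 1.26411288e+00,  2.64738466e-01,  1.60543052e+00, -3.02630791e-06,
        1.27367241e+00, -3.69275697e-02]), 'joint_vel': array([-0.00014241, -0.00168288,  0.0005362 , -0.00117942,  0.00152035,
       -0.00102758]), 'joint_torque': array([ 1.68099145e-03, -5.15106654e+01, -3.67323089e+01,  1.52803773e-05,
        1.27384550e-02,  3.83652491e-06]), 'tool_pos': array([0.17968437, 0.64988505, 0.23794137]), 'tcp_rot': array([-0.422395  , -3.11268007,  0.00348067]), 'wrist_force': array([-0.33347977, -0.0020229 , -0.48554907]), 'torque': array([-0.02299812,  0.02636595,  0.0296713 ]), 'width': 0.9990640668624919}
scene {'fx': 456.59795063962537, 'fy': 456.59795063962537, 'cx': 314.8453473700858, 'cy': 198.3893359633522, 'k1': -0.0846740393812907, 'R': array([[-0.70056774,  0.71350369, -0.01083186],
       [ 0.44045129,  0.42042331, -0.79325085],
       [-0.56143344, -0.56049686, -0.60879863]]), 't': array([ 0.35640201, -0.1650498 ,  1.71803437])}
side {'fx': 440.3127767429759, 'fy': 440.3127767429759, 'cx': 318.1126160699596, 'cy': 199.3218593540378, 'k1': -0.03354789169313432, 'R': array([[ 0.86962914, -0.49370333,  0.00147952],
       [-0.29342191, -0.51925071, -0.80267196],
       [ 0.39705006,  0.6975928 , -0.59641892]]), 't': array([-0.44677346,  0.22579485,  1.05355774])}
wrist {'fx': 288.7038978651342, 'fy': 288.7038978651342, 'cx': 317.4589708217982, 'cy': 199.8570062064838, 'k1': -0.01200234293638752, 'R': array([[ 0.26701375,  0.96368967, -0.0024252 ],
       [ 0.93078779, -0.25724385,  0.25973004],
       [ 0.24967529, -0.07160884, -0.96567822]]), 't': array([-0.6741932 , -0.03303719,  0.3788255 ])}
```

View pics/scene0.png

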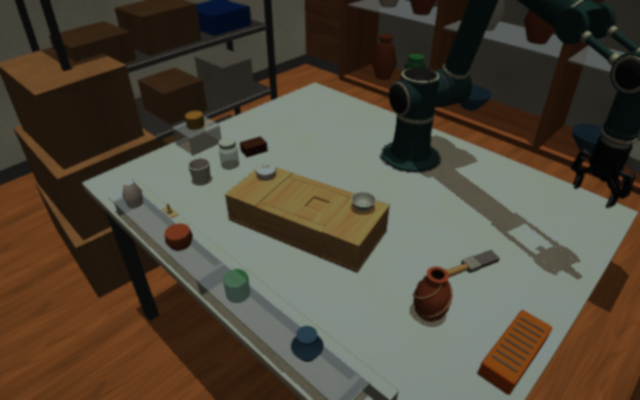

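View pics/side0.png

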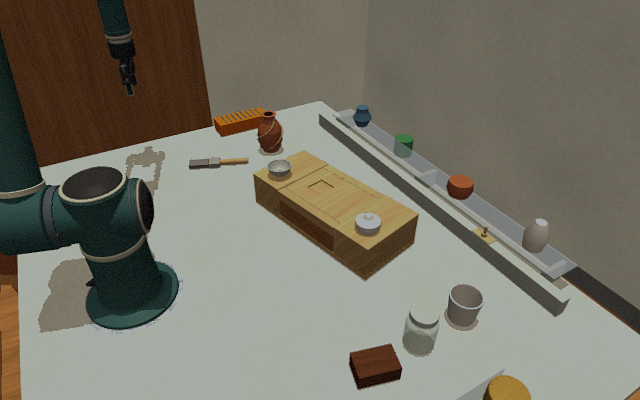

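View pics/wrist0.png

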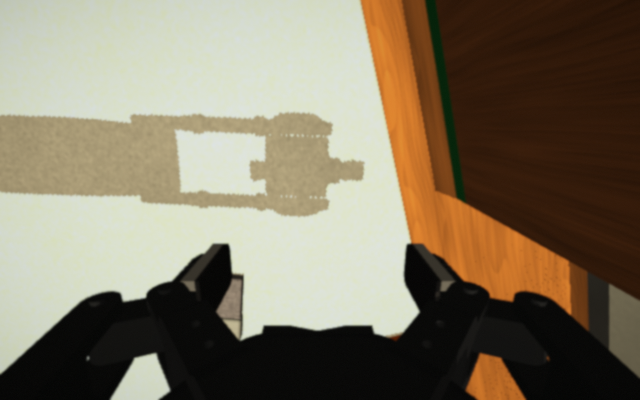

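```bash
cat > h.py <<'E'
import numpy as np,cv2
def ray(c,u,v):
    xd=(u-c['cx'])/c['fx'];yd=(v-c['cy'])/c['fy']
    r=np.hypot(xd,yd);q=r
    for _ in range(20): q=r/(1+c['k1']*q*q)
    f=q/r if r>0 else 1
    R=np.array(c['R']);d=R.T@np.array([xd*f,yd*f,1]);o=-R.T@np.array(c['t']);return o,d
def onz(c,u,v,z):
    o,d=ray(c,u,v);return o+d*(z-o[2])/d[2]
def pix(c,X):
    p=np.array(c['R'])@np.array(X)+np.array(c['t']);x,y=p[0]/p[2],p[1]/p[2];k=1+c['k1']*(x*x+y*y)
    return np.array([c['fx']*x*k+c['cx'],c['fy']*y*k+c['cy']])
E
python3 - <<'E'
import cv2
a=cv2.imread('pics/scene0.png')[155:275,215:400];cv2.imwrite('pics/sc_z.png',cv2.resize(a,None,fx=4.2,fy=4.2,interpolation=cv2.INTER_CUBIC))
a=cv2.imread('pics/side0.png')[140:280,245:425];cv2.imwrite('pics/si_z.png',cv2.resize(a,None,fx=4.2,fy=4.2,interpolation=cv2.INTER_CUBIC))
E
```

```text
(no output)
```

View pics/sc_z.png

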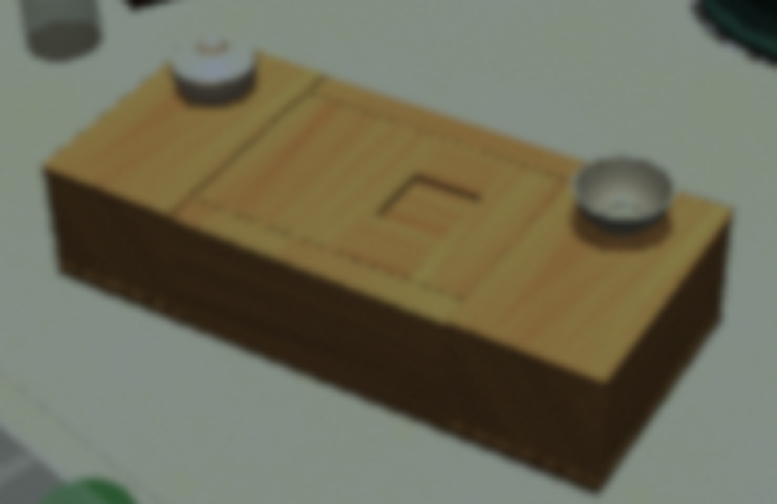

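View pics/si_z.png

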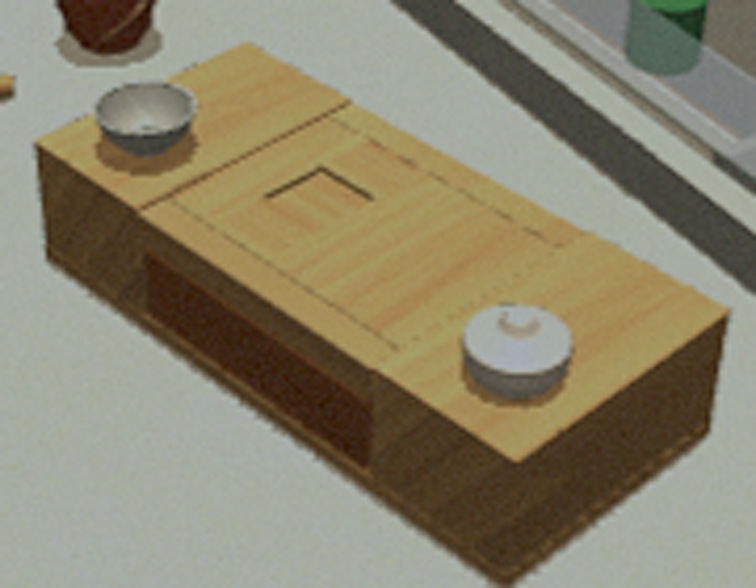

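```bash
python3 - <<'E'
from workcell import bot
from h import *
import numpy as np
cs={n:bot.get_calibration(n) for n in("scene","side")}
off={'scene':(215,155),'side':(245,140)}
def P(n,l,z):
    out=[]
    for a,b in l:
        X=onz(cs[n],(a+.5)/4.2-.5+off[n][0],(b+.5)/4.2-.5+off[n][1],z);out.append(X)
    return np.array(out)
np.set_printoptions(precision=4,suppress=True)
tops={'scene':[(45,167),(605,380),(732,208)],'side':[(37,147),(248,43),(727,312),(517,461)]}
pl={'scene':[(380,213),(415,176),(482,198)],'side':[(267,197),(322,169),(372,198)]}
for n in cs:
    T=P(n,tops[n],.103);print(n,T)
    Q=P(n,pl[n],.100);print(Q, 'diag mid',(Q[0]+Q[2])/2)
    # edges
    print([np.linalg.norm(T[i+1]-T[i]) for i in range(len(T)-1)])
    c=(T[0]+T[2])/2
    # long axis +y
    L=(T[0]-T[1]) if n=='x' else None
    if n=='scene': y=(T[1]-T[0])
    else: y=(T[1]-T[2])
    y=y/np.linalg.norm(y);
    if y[1]<0:y=-y
    x=np.array([y[1],-y[0],0]);yaw=np.degrees(np.arctan2(-y[0],y[1]))
    print('centre',c,'yaw',yaw)
    print('plate rel', [( (q-c)@x,(q-c)@y) for q in Q])
E
```

```text
scene [[ 0.7053 -0.1805  0.103 ]
 [ 0.5979  0.2482  0.103 ]
 [ 0.4064  0.2006  0.103 ]]
[[0.5748 0.0269 0.1   ]
 [0.5282 0.0148 0.1   ]
 [0.514  0.0661 0.1   ]] diag mid [0.5444 0.0465 0.1   ]
[np.float64(0.4419229414490455), np.float64(0.1973403841087222)]
centre [0.5559 0.0101 0.103 ] yaw 14.060280262638067
plate rel [(np.float64(0.022409479095030556), np.float64(0.011679438045909199)), (np.float64(-0.025689539985364013), np.float64(0.011250891408921226)), (np.float64(-0.026951808640515725), np.float64(0.06453526735119557))]
side [[ 0.4028  0.1867  0.103 ]
 [ 0.5974  0.2405  0.103 ]
 [ 0.7002 -0.1926  0.103 ]
 [ 0.5114 -0.2388  0.103 ]]
[[0.5148 0.0587 0.1   ]
 [0.5636 0.0696 0.1   ]
 [0.5755 0.0231 0.1   ]] diag mid [0.5451 0.0409 0.1   ]
[np.float64(0.20188182547591088), np.float64(0.4451079592825889), np.float64(0.19435578080572438)]
centre [ 0.5515 -0.003   0.103 ] yaw 13.356851201215322
plate rel [(np.float64(-0.02142663900974778), np.float64(0.06849100213655768)), (np.float64(0.02854456122359788), np.float64(0.06779826637276715)), (np.float64(0.029373939175782095), np.float64(0.019824893908724647))]
```

Call:
arm_command:
  slide:
    - [-0.034,-0.033,0]
    - [-0.034,-0.033,0]
    - [-0.034,-0.033,0]
    - [-0.034,-0.033,0]
    - [-0.034,-0.033,0]
    - [-0.034,-0.033,0]
    - [-0.034,-0.033,0]
    - [-0.034,-0.033,0]
  angular:
    - [0,0,0]
    - [0,0,0]
    - [0,0,0]
    - [0,0,0]
    - [0,0,0]
    - [0,0,0]
    - [0,0,0]
    - [0,0,0]
  hand: [0,0,0,0,0,0,0,0]

```text
time: 0.95
tool_pos: [0.3738, 0.3161, 0.2341]
tcp_rot: [-0.404, -3.113, 0.007]
wrist_force: [0.7, 0.4, 0.6]
width: 0.001
```

```bash
cat > st.py <<'E'
from workcell import bot
import numpy as np,sys
from scipy.spatial.transform import Rotation as R
np.set_printoptions(precision=4,suppress=True)
s=bot.read_state();r=R.from_rotvec(s['tcp_rot']);M=r.as_matrix()
print(s['time'],s['tool_pos'],'F',s['wrist_force'],'w',s['width'],'q',s['q'])
yaw=np.degrees(np.arctan2(M[1,0],M[0,0]));print('tool x yaw',yaw,'toolz',M[:,2])
t=np.array([float(v) for v in sys.argv[1:4]])
print('slide total',M.T@(t-s['tool_pos']))
g=np.radians(193.7);x=np.array([np.cos(g),np.sin(g),0]);z=np.array([0,0,-1]);G=np.c_[x,np.cross(z,x),z]
print('turn total deg',np.degrees(R.from_matrix(M.T@G).as_rotvec()))
print('slide in goal frame',G.T@(t-s['tool_pos']))
E
python3 st.py 0.545 0.043 0.2
```

```text
0.95 [0.3738 0.3161 0.2341] F [0.6911 0.3581 0.6387] w 0.000948287305732445 q [ 0.6521 -0.0851  1.9921 -0.0016  1.239  -0.6597]
tool x yaw 165.194502945457 toolz [-0.0026 -0.0039 -1.    ]
slide total [-0.2353 -0.2202  0.0348]
turn total deg [ -0.2282  -0.1485 -28.5053]
slide in goal frame [-0.1016 -0.3059  0.0341]
```

Call:
arm_command:
  slide:
    - [-0.03,-0.028,0]
    - [-0.03,-0.028,0]
    - [-0.025,-0.034,0]
    - [-0.022,-0.038,0]
    - [-0.017,-0.04,0]
    - [-0.014,-0.04,0]
    - [-0.014,-0.03,0]
    - [0,0,0]
  angular:
    - [0,0,-7.1]
    - [0,0,-7.1]
    - [0,0,-7.1]
    - [0,0,-7.2]
    - [0,0,0]
    - [0,0,0]
    - [0,0,0]
    - [0,0,0]
  hand: [0,0,0,0,0,0,0,0]

```text
time: 1.75
tool_pos: [0.5506, 0.0691, 0.2335]
tcp_rot: [0.398, -3.114, 0.008]
wrist_force: [-0.1, 1.2, -0.1]
width: -0.001
```

```bash
python3 st.py 0.545 0.043 0.2
```

```text
1.75 [0.5506 0.0691 0.2335] F [-0.1499  1.2407 -0.0614] w -0.0007668005924049554 q [ 0.083   0.0426  1.8681 -0.0052  1.2329 -1.7402]
tool x yaw -165.43994433119963 toolz [-0.0016 -0.005  -1.    ]
slide total [ 0.0119 -0.0237  0.0337]
turn total deg [-0.258  -0.1591  0.8604]
slide in goal frame [ 0.0116 -0.024   0.0335]
```

Call:
arm_command:
  slide:
    - [0.012,-0.024,0.03]
    - [0,0,0]
    - [0,0,0]
    - [0,0,0]
    - [0,0,0]
    - [0,0,0]
    - [0,0,0]
    - [0,0,0]
  angular:
    - [0,0,0.9]
    - [0,0,0]
    - [0,0,0]
    - [0,0,0]
    - [0,0,0]
    - [0,0,0]
    - [0,0,0]
    - [0,0,0]
  hand: [0,0,0,0,0,0,0,0]

```text
time: 2.55
tool_pos: [0.5457, 0.0456, 0.2055]
tcp_rot: [-0.375, 3.118, -0.004]
wrist_force: [0.3, 0.3, 0.2]
width: -0.002
```

```bash
python3 st.py 0.545 0.043 0.2; python3 - <<'E'
from workcell import bot
import cv2
from h import *
c=bot.get_calibration('wrist');im=cv2.cvtColor(bot.read_camera('wrist'),cv2.COLOR_RGB2BGR)
cv2.imwrite('pics/wrist1.png',im)
yaw=np.radians(13.7);ex=np.array([np.cos(yaw),np.sin(yaw),0]);ey=np.array([-np.sin(yaw),np.cos(yaw),0])
for a,b in((0,0),(27,27),(27,-27),(-27,27),(-27,-27)):print(a,b,pix(c,np.array([.545,.043,.1])+ex*a/1e3+ey*b/1e3))
E
```

```text
2.55 [0.5457 0.0456 0.2055] F [0.3158 0.316  0.2153] w -0.002056988895143457 q [ 0.0395  0.0468  1.9168 -0.0029  1.1764 -1.7699]
tool x yaw -166.26494824673614 toolz [ 0.0017 -0.0026 -1.    ]
slide total [ 0.0013 -0.0023  0.0055]
turn total deg [-0.167   0.0588  0.035 ]
slide in goal frame [ 0.0013 -0.0023  0.0055]
0 0 [314.39969848 199.69821084]
27 27 [344.95969984 229.15370088]
27 -27 [284.02317719 229.08309222]
-27 27 [346.56737924 168.58239191]
-27 -27 [282.08384222 168.54875104]
```

View pics/wrist1.png

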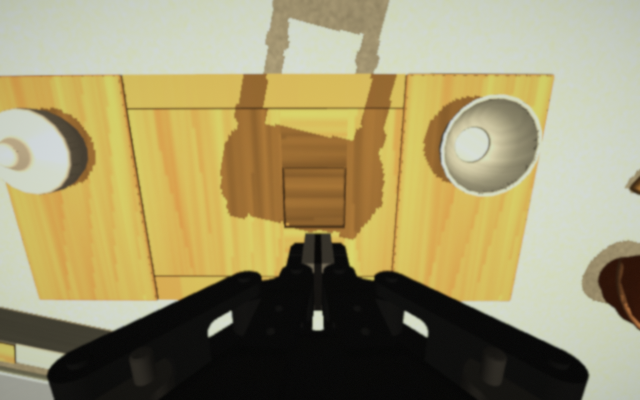

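Call:
arm_command:
  slide:
    - [0.001,-0.002,0.03]
    - [0,0,0.03]
    - [0,0,0.015]
    - [0,0,0.004]
    - [0,0,0.002]
    - [0,0,0.002]
    - [0,0,0]
    - [0,0,0]
  angular:
    - [0,0,0]
    - [0,0,0]
    - [0,0,0]
    - [0,0,0]
    - [0,0,0]
    - [0,0,0]
    - [0,0,0]
    - [0,0,0]
  hand: [0,0,0,0,0,0,0,0]

```text
time: 3.4
tool_pos: [0.5497, 0.0438, 0.1253]
tcp_rot: [-0.375, 3.108, -0.005]
wrist_force: [0.5, 0.8, 0.3]
width: 0.004
```

```bash
python3 st.py 0.545 0.043 0.105
```

```text
3.4 [0.5497 0.0438 0.1253] F [0.4663 0.7549 0.2562] w 0.004346283306339532 q [ 0.0359  0.1247  1.9914 -0.0029  1.0139 -1.7738]
tool x yaw -166.22223251265277 toolz [ 0.0116 -0.0021 -0.9999]
slide total [0.005  0.0004 0.0202]
turn total deg [-0.2725  0.6188  0.0763]
slide in goal frame [0.0048 0.0003 0.0203]
```

Call:
arm_command:
  slide:
    - [0.005,0,0.005]
    - [0,0,0.004]
    - [0,0,0.003]
    - [0,0,0.002]
    - [0,0,0.002]
    - [0,0,0.001]
    - [0,0,0]
    - [0,0,0]
  angular:
    - [-0.3,0.6,0]
    - [0,0,0]
    - [0,0,0]
    - [0,0,0]
    - [0,0,0]
    - [0,0,0]
    - [0,0,0]
    - [0,0,0]
  hand: [0,0,0,0,0,0,0,0]

```text
time: 4.2
tool_pos: [0.5456, 0.0425, 0.1083]
tcp_rot: [-0.376, 3.117, 0.001]
wrist_force: [-0.0, -0.5, -0.2]
width: 0.0
```

```bash
python3 st.py 0.545 0.043 0.105
```

```text
4.2 [0.5456 0.0425 0.1083] F [-0.0281 -0.4552 -0.232 ] w 0.0002773171722485238 q [ 0.0318  0.1423  2.0067  0.0009  0.9906 -1.7799]
tool x yaw -166.22688640030717 toolz [ 0.002   0.0008 -1.    ]
slide total [0.0005 0.0006 0.0033]
turn total deg [0.0206 0.1204 0.0731]
slide in goal frame [0.0005 0.0006 0.0033]
```

No contact at 0.1083, where the tips are level with the board surface. I'll feel downward from here in 1 mm steps.

Call:
arm_command:
  slide:
    - [0,0,0.001]
    - [0,0,0.001]
    - [0,0,0.001]
    - [0,0,0.001]
    - [0,0,0.001]
    - [0,0,0.001]
    - [0,0,0]
    - [0,0,0]
  angular:
    - [0,0,0]
    - [0,0,0]
    - [0,0,0]
    - [0,0,0]
    - [0,0,0]
    - [0,0,0]
    - [0,0,0]
    - [0,0,0]
  hand: [0,0,0,0,0,0,0,0]

```text
time: 5.0
tool_pos: [0.5461, 0.0426, 0.1034]
tcp_rot: [-0.377, 3.116, 0.001]
wrist_force: [-0.9, -0.2, 2.3]
width: 0.0
```

```bash
python3 st.py 0.545 0.043 0.097
```

```text
5.0 [0.5461 0.0426 0.1034] F [-0.9183 -0.1779  2.2833] w 0.0004392588968978487 q [ 0.0319  0.1484  2.01    0.0009  0.9802 -1.7799]
tool x yaw -166.22057751942813 toolz [ 0.0029  0.0008 -1.    ]
slide total [0.001  0.0007 0.0064]
turn total deg [0.0075 0.1736 0.0794]
slide in goal frame [0.0009 0.0007 0.0064]
```

Call:
arm_command:
  slide:
    - [0.001,0,0.0015]
    - [0,0,0.0015]
    - [0,0,0.0015]
    - [0,0,0.0015]
    - [0,0,0.0015]
    - [0,0,0.001]
    - [0,0,0.001]
    - [0,0,0]
  angular:
    - [0,0,0]
    - [0,0,0]
    - [0,0,0]
    - [0,0,0]
    - [0,0,0]
    - [0,0,0]
    - [0,0,0]
    - [0,0,0]
  hand: [0,0,0,0,0,0,0,0]

```text
time: 5.8
tool_pos: [0.546, 0.0426, 0.0971]
tcp_rot: [-0.376, 3.114, 0.001]
wrist_force: [-1.3, 1.0, 0.7]
width: 0.002
```

```bash
python3 st.py 0.545 0.043 0.097; python3 - <<'E'
from workcell import bot
import cv2
cv2.imwrite('pics/side2.png',cv2.resize(cv2.cvtColor(bot.read_camera('side'),cv2.COLOR_RGB2BGR)[140:280,245:425],None,fx=4,fy=4))
E
```

```text
5.8 [0.546  0.0426 0.0971] F [-1.346   0.9915  0.704 ] w 0.0023994029159800385 q [ 0.0317  0.1552  2.0156  0.0012  0.9665 -1.7803]
tool x yaw -166.21809513392418 toolz [ 0.0043  0.0011 -1.    ]
slide total [0.0009 0.0007 0.0001]
turn total deg [0.0043 0.2564 0.0819]
slide in goal frame [0.0009 0.0007 0.0001]
```

View pics/side2.png

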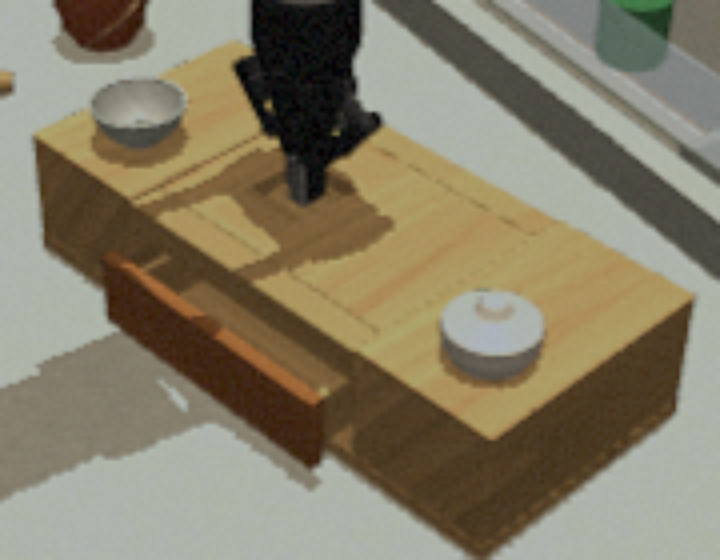

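The drawer is coming out (the front is at about zoomed (215,350)). I'll press on to the stop.

Call:
arm_command:
  slide:
    - [0.001,0,0.0015]
    - [0,0,0.0015]
    - [0,0,0.0015]
    - [0,0,0.0015]
    - [0,0,0.0015]
    - [0,0,0.0015]
    - [0,0,0.0015]
    - [0,0,0.0015]
  angular:
    - [0,0.3,0]
    - [0,0,0]
    - [0,0,0]
    - [0,0,0]
    - [0,0,0]
    - [0,0,0]
    - [0,0,0]
    - [0,0,0]
  hand: [0,0,0,0,0,0,0,0]

```text
time: 6.65
tool_pos: [0.5463, 0.0426, 0.097]
tcp_rot: [0.377, -3.118, -0.0]
wrist_force: [-5.9, 0.3, 14.5]
width: -0.008
```

```bash
python3 st.py 0.545 0.043 0.097
```

```text
6.65 [0.5463 0.0426 0.097 ] F [-5.8839  0.254  14.5395] w -0.008044329635243019 q [ 0.0323  0.1591  2.0113 -0.0001  0.9722 -1.7792]
tool x yaw -166.2066207318624 toolz [-0.001  -0.0001 -1.    ]
slide total [ 0.0012  0.0007 -0.    ]
turn total deg [ 0.0089 -0.0544  0.0934]
slide in goal frame [ 0.0012  0.0007 -0.    ]
```

The plate no longer moves: the force is 14.5 N at TCP z 0.097, so the tips are at 0.089, which is the home depth. Retracting now.

Call:
arm_command:
  slide:
    - [0,0,-0.005]
    - [0,0,-0.01]
    - [0,0,-0.02]
    - [0,0,-0.03]
    - [0,0,-0.03]
    - [0,0,-0.02]
    - [0,0,0]
    - [0,0,0]
  angular:
    - [0,0,0]
    - [0,0,0]
    - [0,0,0]
    - [0,0,0]
    - [0,0,0]
    - [0,0,0]
    - [0,0,0]
    - [0,0,0]
  hand: [0,0,0,0,0,0,0,0]

```text
time: 7.45
tool_pos: [0.5451, 0.0422, 0.213]
tcp_rot: [0.377, -3.114, 0.0]
wrist_force: [0.5, -0.7, -1.2]
width: 0.0
```

```bash
python3 st.py 0.545 0.043 0.2; python3 - <<'E'
from workcell import bot
import cv2
a=cv2.cvtColor(bot.read_camera('side'),cv2.COLOR_RGB2BGR);cv2.imwrite('pics/side3f.png',a)
cv2.imwrite('pics/side3.png',cv2.resize(a[140:280,245:425],None,fx=4.2,fy=4.2,interpolation=cv2.INTER_CUBIC))
E
```

```text
7.45 [0.5451 0.0422 0.213 ] F [ 0.4565 -0.6946 -1.1712] w 4.4518049539892e-05 q [ 0.0321  0.0436  1.9059 -0.0006  1.197  -1.7792]
tool x yaw -166.20869029389473 toolz [-0.0049 -0.0008 -1.    ]
slide total [-0.0001  0.0008  0.013 ]
turn total deg [ 0.0242 -0.282   0.0912]
slide in goal frame [-0.0001  0.0008  0.013 ]
```

View pics/side3.png

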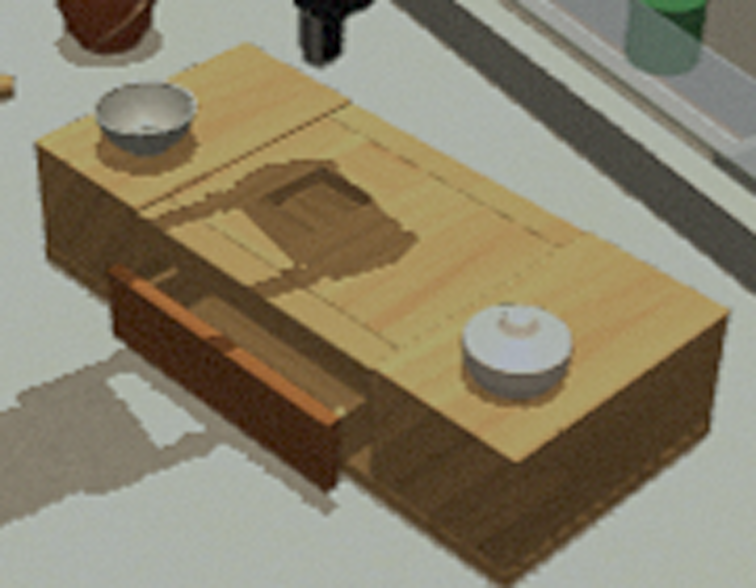

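View pics/side3f.png

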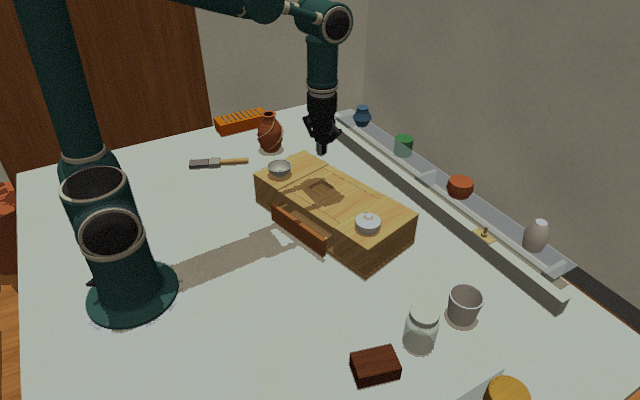

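```bash
python3 - <<'E'
from workcell import bot
from h import *
c=bot.get_calibration('side');C=np.array([.5537,.0035,0]);y=np.radians(13.7);ex=np.array([np.cos(y),np.sin(y),0])
for u,v,z in((112,277,.072),(333,430,.072),(333,490,.014),(112,335,.014),(147,253,.072),(147,312,.014)):
    X=onz(c,(u+.5)/4.2+244.5,(v+.5)/4.2+139.5,z);print(u,v,'plinth x mm',(X-C)@ex*1e3)
E
```

```text
112 277 plinth x mm -133.92296412389229
333 430 plinth x mm -131.417560815645
333 490 plinth x mm -124.5807189557725
112 335 plinth x mm -129.7781904956555
147 253 plinth x mm -100.40614865989667
147 312 plinth x mm -96.46311862959602
```

```bash
python3 -c "
from workcell import bot
print(bot.finish_job())"
```

```text
the job is handed in; nothing more can be done
None
```

The push plate is pressed home, the drawer came out by itself, and I've handed the job in. No verdict was reported.

- **Finding the plate:** I located it in the scene and side pictures at about (0.545, 0.043). The wrist picture agreed to about 1 mm. I felt downward only over that spot rather than sweeping the fingers across the board.
- **Pressing:** with the fingers shut, I met no contact with the tips level with the board. Below that the plate gave at a few newtons. It stopped hard at TCP z 0.097 m (tips about 0.089 m, the plate's home depth) with 14.5 N upward on the wrist.
- **Last checks:** after I lifted clear to z 0.213 m, the side picture showed the drawer out. Its four front corners measured 26 to 34 mm out, averaging about 31 mm of the full 32 mm. The ornaments and other things looked unmoved by eye in the side view; I did not measure them.
- **Disagreement:** the two cameras' hand-picked plinth centres differed by about 14 mm, mostly along its length. The plate centres differed by only about 5 mm.

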